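# Put the router cutter away and shut the dust-tight case

## Task

Take the wide router cutter out of the wooden bench stand and put it, shank down and fully home, in the empty hole in the middle of the grey cutter case. Then swing the case's lid shut and push its front tongue down against the rubber seal until the catch snaps and the lid stays down by itself; the lid is stiff but never press on the case or lid with more than 25 N (about 2.5 kg). Leave everything else on the bench where it is.

Things in the scene. Friction and masses are not known exactly. Their poses are not given: they have to be found in the camera images.
- cutter_head (a point): centre of the head of the wide router cutter: loose, steel, 64 mm long, 0.16 kg, upright, z up. Head: cylinder 32 mm across, 30 mm high (15 mm above and below this point); under it a round shank 12 mm across, 34 mm long. At the start it stands in a hole of the bench stand, the head's underside 10 mm above the stand's top
- cutter_foot (a point): centre of the foot (lower end) of the wide cutter's shank, 49 mm below the centre of its head
- stand: light wooden bench stand, fixed, 62 x 150 x 40 mm high; origin at the centre of its underside. Its two holes (14.5 mm wide, 24 mm deep) lie at y = +42 and -42 mm in its frame; the wide cutter is in one, a thin cutter (head 17 mm across, top 34 mm above the stand's top) that must stay is in the other, either way round
- thin_cutter: the loose thin cutter in the other hole of the stand, origin at the foot of its shank; leave it alone
- case: grey plastic cutter case, fixed, 150 (x) x 220 mm (y), walls 9 mm thick, 86 mm high; origin at the centre of its underside, z up. Hinge on the +x wall, catch outside the -x wall. In it a wooden holder block, top 34 mm above the origin, with two smaller cutters fixed at y = +66 and -66 mm (22 mm across, tops at 68 mm). A black rubber seal on the rim stands 20 mm high in front
- socket (a point): centre of the mouth of the empty hole in the case's holder block, 34 mm above the case's origin; axes as the case's. The hole is 15 mm wide and 24 mm deep with a 2 mm chamfer. With the cutter fully home its foot is 24 mm below this point and the centre of its head 25 mm above it
- lid (a joint): lid angle, rad: 0 level, 1.57 upright, 1.95 end stop. Stiff hinge (0.3 N m): stays at any angle. From 0.14 down the seal pushes back (8 N, growing to 17 N). The catch snaps somewhere from 0.10 to 0.02 (height differs, unmeasured), needing 9 to 18 N on the tongue, easing slightly before; 3 mm on is a solid stop, force rises steeply. Let go early, it springs to 0.14; once caught it stays below 0.105
- lid_hinge (a point): point on the hinge axis at mid-width, 75 mm in x and 86 mm in z from the case's origin; turns with the lid: y is the hinge axis, -x points along the lid to its front tongue, z is the lid's outward normal (up when shut). The lid is a plate 10 mm thick on the +z side of this point, 157 mm long and 220 mm wide; its front tongue, 76 mm wide, ends 188 mm from the hinge
- lid_press (a point): point on the outer (upper when shut) face of the lid's front tongue, right over the catch, 170 mm from the hinge axis at mid-width and 10 mm outward along the lid's normal: the place to push. Axes as the lid_hinge point's
- pad0: loose dark red-brown wooden clamp pad, 50 x 32 x 22 mm, near the stand; leave it alone
- pad1: another such pad near the stand; leave it alone
- spring_clamp: loose black spring clamp, about 140 x 70 x 24 mm, lying on the bench between the case and the stand; leave it alone
- cup: loose paper cup, 70 mm across, 80 mm high, in the middle of the bench; leave it alone
- screwdriver: loose screwdriver, 150 mm long, lying in the middle of the bench; leave it alone
Not all that is in view belongs to the job. What is shaped like the part that bears cutter_head but green is not meant.

How it is judged:
By the outcome, as a careful person would: the job done as asked, in the order asked, and still so for the second after the job is handed in, with the robot touching nothing.
It also fails if it takes over 72 s, if anything falls off the work surface, if the arm or the gripper's body presses on something with over 40 N, if the wrist force passes 120 N, or if a joint passes its speed limit or range.

## Robot

A 6-joint arm with a two-finger parallel gripper is mounted at the origin on the work surface. World frame = base frame: x ahead of the robot, y to its left, z up, the work surface at z = 0. Lengths are in mm, angles in rad, forces in N, time in s.
With the tool pointing down it reaches from about 425 to 950 mm from the base axis. Payload 3.5 kg.
Tool frame: the origin (TCP) lies midway between the tips of the shut fingers; the grasp point (between the pads) lies 19 mm behind it (r.grip_point_offset is the distance from the TCP to the grasp point, in mm); z points along the fingers, y is the direction in which the jaws open and shut (so a half turn about z gives the same grasp; the last joint's range is limited). The gripper opens to 85 mm and grips with 20 to 120 N. Pads are 22 mm wide; open, the fingers measure 114 mm over their backs; the gripper's body (76 mm by 85 mm) begins 54 mm behind the grasp point. The pads swing forward as they close: fully open they stand 13 mm farther back than shut.
Start: joints at [-1.43, 0.286, 1.577, -0, 1.279, -0.15], TCP at [193.559, -646.638, 202.025] pointing down, gripper open.
Joint ranges: [-2.77, 2.77], [-0.9, 2.22], [0.21, 2.48], [-1.53, 4.67], [0.24, 2.81], [-2.84, 2.84]. Speed limits (rad/s): [2.79, 2.79, 3.14, 3.14, 3.14, 3.14].

## Interface

Orientations are given as a 3x3 rotation matrix whose columns are the frame's x, y, z axes.
In Python, from bench import r, cams, ticket, spotter gives the robot as it stands.
- The arm moves only by the shell command python3 -m crank 'ROWS' [OPENING] [FORCE]. ROWS is JSON, one flat list of numbers, 6 for each row, row after row: the shift along the tool's x, y, z in mm, then the turn, a rotation vector about the tool's x, y, z in degrees. In form: [x, y, z, wx, wy, wz, x, y, z, wx, wy, wz, ...]. A call has 1 to 20 rows; each row is the pose to reach, as a shift and turn from the pose commanded when the call began, along the tool's axes at that moment; what a row does not reach only later rows make up. A row lasts 1/8 s, in which the tool goes at most 62.5 mm and 10.7 degrees, less where a joint would pass 70% of its speed; a pose out of reach is approached as far as the arm can. A call with a gripper value outside its range is refused whole. OPENING is the closure, from -1 (fully open) to 1 (shut), so that 0 is half open, set as the call begins (- or left out, the last holds). The fingers move at their own pace and stop on an object; FORCE is the grip in N (left out, the last holds). Time passes only in rows, so rows that repeat a pose let the fingers close. It gives the time, the measured TCP pose, the force and the opening at its end, in the units of the state.
- r.get_obs(): the state, without advancing time (a new reading comes with each control period).
- cams.grab_frame(name): name is "scene" or "side" or "wrist"; returns the picture (420x560x3 uint8, blue, green, red); there is no depth.
- cams.get_calibration(name): a dict with "vertical_fov" (degrees; the focal length in pixels is half the picture's height over the tangent of half this angle, whatever the lens; pixels are square), "cx", "cy" (the principal point, pixels), "xyz" and "attitude" of the camera in the world; the wrist camera has in their place "mount" (4x4, takes a point from camera to tool coordinates, whose origin is the TCP and whose axes are the flange's). Camera axes: x right, y down, z forward; pixel columns grow to the right and rows downward; lengths in mm; the calibration is good to about 2 mm. A picture is of the moment at which its call begins: read the wrist's pose just before it. get_calibration takes no time and is no camera call.
- ticket.sign_off(): hands the job in, once; it reports no verdict.
Trained networks look in the newest picture that a camera, given by its name, has taken for a name from the list of things; names that differ only in an ending like _2 or _b are one class to them, and where a whole thing is asked for, a point or a joint stands for the part that bears it (a point fixed in the world has none). Each returns a list of dicts, best first, with "confidence" (0 to 1); they miss things now and then, are a little off and sometimes report something else, mostly with a low value. They report only what shows in the picture. A call takes as long as a camera call. They do not tell look-alikes from the thing itself.
- spotter.silhouettes(query, camera): "pixels" (420x560 bool, what is visible of it) and "bbox" ([left, top, right, bottom] in pixels, round what is visible of it).
The state is a dict: "clock": time; "joints": joint angles; "qd": joint speeds; "effort": joint torques, N m; "tcp_pos": TCP position; "tcp_rot": TCP orientation; "contact_force": force on the tool from outside, world axes, zero at the start; "wrist_torque": the same for the moment, N m; "grip_width": finger opening in mm.
Only numpy, scipy, OpenCV 4.12 (cv2) and the standard library are available. Lean on these libraries where they do the work, as an engineer would, in place of code of your own. Each camera call takes 0.05 s, during which the arm holds its last target. There are 200 camera calls.

## Working session

There is one attempt and no reset: what is moved stays moved. The work goes in short steps, Python scripts to look and compute and a shell command to move; the robot and the scene stay as the last step left them, time stands still between calls to the robot, and variables do not carry over. Pictures are saved under pics/ and viewed, about 8 in all and at most 12, crops included, and the job is handed in when it is done.

```bash
ls; mkdir -p pics
python3 - <<'E'
from bench import r,cams,spotter
import cv2,numpy as np
o=r.get_obs();print(o)
a=cams.grab_frame("scene");b=cams.grab_frame("side")
for n in("scene","side","wrist"):print(n,cams.get_calibration(n))
cv2.imwrite("pics/a.png",a);cv2.imwrite("pics/b.png",b)
for c in("scene","side"):
  for q in("cutter_head","stand","case","lid","thin_cutter"):
    for d in spotter.silhouettes(q,c)[:4]:print(c,q,round(d["confidence"],2),d["bbox"],int(d["pixels"].sum()))
E
```

```text
pics
{'clock': 0.0, 'joints': array([-1.42998559e+00,  2.87180774e-01,  1.57816474e+00,  7.65844714e-06,
        1.27858782e+00, -1.49993484e-01]), 'qd': array([ 5.82594266e-05, -1.77030197e-03, -1.73474674e-03,  3.27399123e-04,
       -2.37869562e-03, -5.95830032e-04]), 'effort': array([-1.08067964e-04, -4.05985343e+01, -2.92626446e+01, -6.49694903e-05,
        5.79593150e-03, -1.70135884e-06]), 'tcp_pos': array([ 193.47074007, -645.93157156,  200.64381654]), 'tcp_rot': array([[ 9.58014290e-01,  2.86720275e-01, -3.21243004e-04],
       [ 2.86720233e-01, -9.58011551e-01,  2.31853863e-03],
       [ 3.57017526e-04, -2.31330001e-03, -9.99997261e-01]]), 'contact_force': array([-0.22341089, -0.06656641,  0.66673282]), 'wrist_torque': array([-0.005292  , -0.0218214 ,  0.02408949]), 'grip_width': 85.13389844826753}
scene {'vertical_fov': 56.57985163195707, 'cx': 275.03160072922344, 'cy': 204.88546173398134, 'xyz': array([1096.06628409,  393.39173934,  681.84056503]), 'attitude': array([[-0.52513063,  0.5944211 , -0.60901673],
       [ 0.85093189,  0.35636155, -0.38590331],
       [-0.012358
[... 879 characters left out ...]
 419.0, 264.5] 316
scene cutter_head 0.68 [305.8, 211.7, 382.9, 265.2] 2038
scene cutter_head 0.51 [353.6, 221.5, 369.7, 238.3] 271
scene stand 0.81 [307.3, 214.5, 380.7, 263.4] 1978
scene stand 0.61 [354.4, 217.7, 371.3, 239.2] 237
scene lid 0.97 [106.4, 116.6, 217.6, 194.6] 4243
side cutter_head 0.96 [315.2, 309.8, 329.3, 337.3] 401
side cutter_head 0.9 [262.2, 298.7, 279.5, 317.9] 409
side cutter_head 0.83 [205.2, 339.4, 229.9, 369.3] 514
side cutter_head 0.74 [244.7, 357.5, 264.9, 387.8] 495
side stand 0.81 [246.2, 262.8, 298.7, 347.1] 2545
side case 0.71 [261.7, 60.2, 366.4, 205.5] 8588
side lid 0.78 [260.3, 61.2, 300.5, 170.9] 2636
side thin_cutter 0.63 [273.6, 262.5, 281.0, 281.5] 137
```

View pics/a.png

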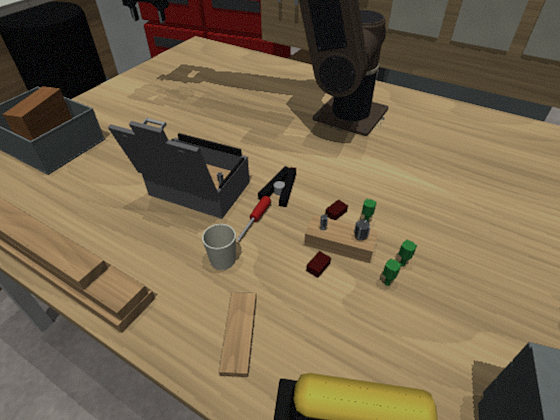

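View pics/b.png

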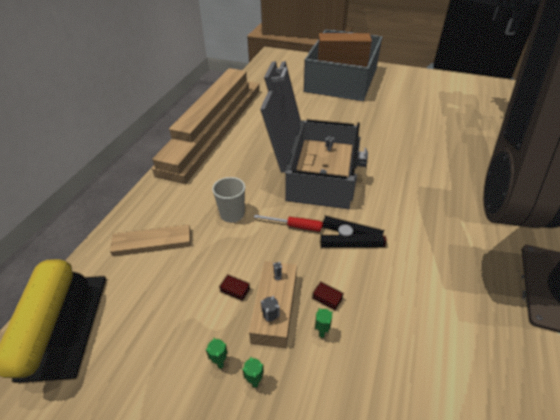

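Candidates for the wide cutter are the steel one in the stand, at scene (362,230) and side (270,308), and three green decoys. The decoys are at scene (369,208), (407,250), (391,271) and side (324,320), (217,352), (253,372). I choose the steel one in the stand. The case is open with its hinge toward world +x.

```bash
cat > h.py <<'E'
from bench import r,cams,spotter
import cv2,numpy as np
from scipy.optimize import least_squares
def cam(n,o=None):
    c=cams.get_calibration(n);f=210/np.tan(np.radians(c["vertical_fov"]/2))
    K=np.array([[f,0,c["cx"]],[0,f,c["cy"]],[0,0,1]])
    if n=="wrist":
        o=o or r.get_obs();M=c["mount"];R=o["tcp_rot"]@M[:3,:3];t=o["tcp_pos"]+o["tcp_rot"]@M[:3,3]
    else:R=c["attitude"];t=c["xyz"]
    return K,R,t
def proj(C,P):
    K,R,t=C;p=(np.atleast_2d(P)-t)@R@K.T;return p[:,:2]/p[:,2:]
def onz(C,uv,z):
    K,R,t=C;d=R@np.linalg.solve(K,[uv[0],uv[1],1]);return t+d*(z-t[2])/d[2]
def tri(Cs,uvs):
    x0=onz(Cs[0],uvs[0],50)
    s=least_squares(lambda p:np.concatenate([proj(C,p)[0]-u for C,u in zip(Cs,uvs)]),x0);return s.x,s.fun
E
python3 - <<'E'
from h import *
S,D=cam("scene"),cam("side")
print("head",tri([S,D],[(362,230),(270,308.5)]))
print("thin",tri([S,D],[(323.5,222),(278,271)]))
a=cams.grab_frame("scene");b=cams.grab_frame("side")
A=cv2.resize(a[105:225,95:260],None,fx=4,fy=4,interpolation=3)
B=cv2.resize(b[50:210,250:375],None,fx=3,fy=3,interpolation=3)
A=cv2.resize(A,(400*165//145,330));
cv2.imwrite("pics/c.png",np.hstack([cv2.resize(a[105:225,95:260],(440,320),interpolation=3),cv2.resize(b[50:210,250:375],(250,320),interpolation=3)]))
for q in("cup","pad0","spring_clamp","screwdriver"):
  for c,C in(("scene",S),("side",D)):
    for d in spotter.silhouettes(q,c)[:2]:
      bb=d["bbox"];print(q,c,round(d["confidence"],2),onz(C,((bb[0]+bb[2])/2,(bb[1]+bb[3])/2),15)[:2].round())
E
```

```text
head (array([522.35965045, 248.53121984,  63.1399315 ]), array([-0.11664668, -0.14976568, -0.07705393,  0.12299243]))
thin (array([537.42425443, 165.74407807,  55.60681866]), array([ 0.13823418,  0.19712883,  0.09849694, -0.16971392]))
cup scene 0.72 [689. -11.]
cup side 0.57 [721. -17.]
pad0 scene 0.76 [618. 194.]
pad0 scene 0.65 [448. 165.]
pad0 side 0.7 [611. 197.]
spring_clamp scene 0.94 [445. -10.]
spring_clamp scene 0.5 [ 511. -276.]
spring_clamp side 0.65 [433.  -6.]
screwdriver scene 0.65 [571.   5.]
screwdriver side 0.92 [568.   6.]
screwdriver side 0.59 [ 727. -395.]
```

View pics/c.png

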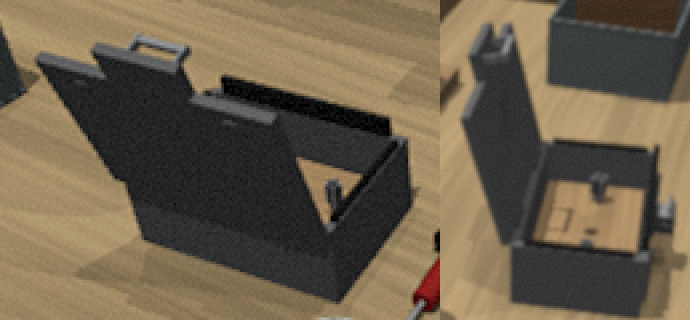

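Run:
```python
from h import *
S,D=cam("scene"),cam("side")
L=[(S,(221.7,217.5),(75,110,0)),(S,(149.4,195),(75,-110,0)),(S,(248.7,183.7),(-75,110,0)),(S,(248.7,156.4),(-75,110,86)),
(D,(285,172.5),(75,110,86)),(D,(352,175),(-75,110,86)),(D,(286.5,200),(75,110,0)),(D,(350,207.5),(-75,110,0)),(D,(357.5,125),(-75,-110,86))]
def T(p,q):c,s=np.cos(p[2]),np.sin(p[2]);return np.array([p[0]+c*q[0]-s*q[1],p[1]+s*q[0]+c*q[1],q[2]])
f=lambda p:np.concatenate([proj(C,T(p,q))[0]-u for C,u,q in L])
for y0 in(0,.5,-.5):
  s=least_squares(f,[550,-250,y0],x_scale=[100,100,1],loss="soft_l1");print(s.x,s.cost,s.fun.round(1))
p=s.x
# lid: tongue tip corners scene
```

```text
[ 5.46900885e+02 -1.92043970e+02  1.48962831e-01] 11.73823853293088 [ 0.1  1.2 -1.9  0.5  0.1 -2.  -1.9 -0.6  0.  -0.5  2.   4.5 -1.4  0.9
 -0.4  1.1  1.4 -0.3]
[ 5.46900886e+02 -1.92043970e+02  1.48962846e-01] 11.73823853292975 [ 0.1  1.2 -1.9  0.5  0.1 -2.  -1.9 -0.6  0.  -0.5  2.   4.5 -1.4  0.9
 -0.4  1.1  1.4 -0.3]
[ 5.46900889e+02 -1.92043970e+02  1.48962892e-01] 11.738238532935146 [ 0.1  1.2 -1.9  0.5  0.1 -2.  -1.9 -0.6  0.  -0.5  2.   4.5 -1.4  0.9
 -0.4  1.1  1.4 -0.3]
```

```bash
python3 -m crank '[0,0,-150,0,0,0,0,0,-150,0,0,0,0,0,-150,0,0,0,430,-333,-150,0,0,0,430,-333,-150,0,0,0,430,-333,-150,0,0,0,430,-333,-150,0,0,0,430,-333,-150,0,0,0,430,-333,-150,0,0,0,430,-333,-150,0,0,0,430,-333,-150,0,0,0,430,-333,-150,0,0,0,430,-333,-150,0,0,0,430,-333,-150,0,0,0,430,-333,-150,0,0,0]' -1
python3 - <<'E'
from h import *
import pickle
o=r.get_obs();a=cams.grab_frame("wrist");pickle.dump((o,a),open("w1.pkl","wb"));print(o["tcp_pos"])
cv2.imwrite("pics/d.png",cv2.resize(a,(800,600),interpolation=3))
print(proj(cam("wrist",o),[(547,-192,34)]))
E
```

```text
clock: 2.98
tcp_pos: [509.4, -205.5, 352.0]
tcp_rot: [[0.959, 0.285, -0.0], [0.285, -0.959, -0.0], [-0.0, 0.0, -1.0]]
contact_force: [-0.2, -0.1, -0.6]
grip_width: 85.1
[ 509.4232175  -205.46652526  351.99887123]
[[278.46084464 139.56224046]]
```

View pics/d.png

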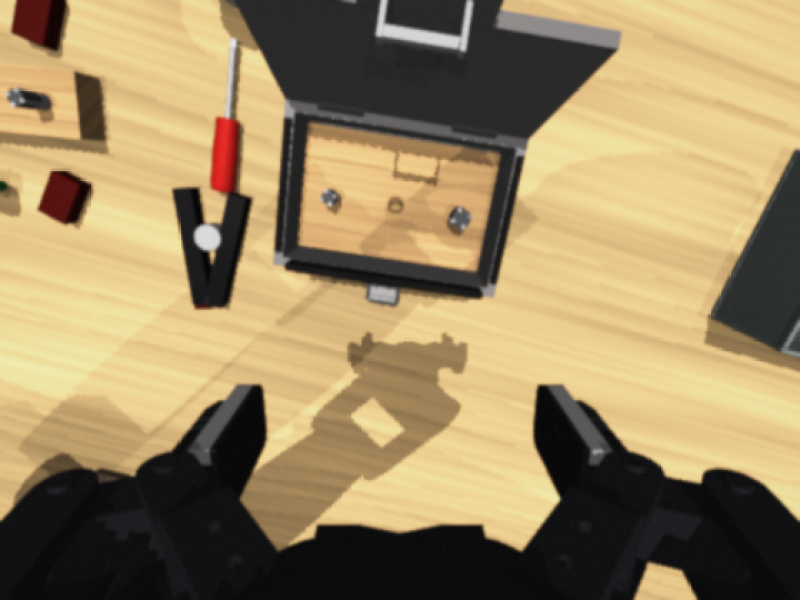

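The wrist view (800x600) shows the case with its empty hole at (396,204), the small cutters at (330,198) and (460,218), and the lid leaning back at the top. I'll work out the hole next and move over the stand, turning the jaws along x so the camera stays clear of the lid.

```bash
python3 -m crank '[0,-60,0,0,0,-10,142,-431,0,0,0,-81,142,-431,0,0,0,-81,142,-431,0,0,0,-81,142,-431,0,0,0,-81,142,-431,0,0,0,-81,142,-431,0,0,0,-81,142,-431,0,0,0,-81,142,-431,0,0,0,-81,142,-431,142,0,0,-81,142,-431,142,0,0,-81,142,-431,142,0,0,-81,142,-431,142,0,0,-81]' -1
python3 - <<'E'
from h import *
import pickle
o,a=pickle.load(open("w1.pkl","rb"));C=cam("wrist",o);k=.7
print("hole",onz(C,(396*k,204*k),34),"c+66",onz(C,(331*k,197*k),67),"c-66",onz(C,(460*k,217*k),67))
o=r.get_obs();a=cams.grab_frame("wrist");pickle.dump((o,a),open("w2.pkl","wb"));print(o["tcp_pos"],o["joints"])
cv2.imwrite("pics/e.png",cv2.resize(a,(800,600),interpolation=3))
for d in spotter.silhouettes("cutter_head","wrist"):
  m=d["pixels"];v,u=np.nonzero(m);print(d["confidence"],d["bbox"],onz(cam("wrist",o),(u.mean(),v.mean()),72))
E
```

```text
clock: 4.65
tcp_pos: [522.8, 248.1, 210.1]
tcp_rot: [[-0.131, 0.991, -0.001], [0.991, 0.131, -0.0], [-0.0, -0.001, -1.0]]
contact_force: [-0.0, 0.7, 0.4]
grip_width: 85.2
hole [ 543.15051302 -191.16740054   34.        ] c+66 [ 533.96927161 -127.96454916   67.        ] c-66 [ 551.65054894 -254.82835324   67.        ]
[522.76899143 248.09131923 210.0866644 ] [ 2.67935568e-01  6.98063687e-02  1.80963656e+00 -2.22998558e-04
  1.26319772e+00  1.36680734e-01]
0.93 [332.4, 91.3, 366.3, 124.4] [573.61993224 337.06679603  72.        ]
0.89 [271.9, 71.2, 298.5, 102.8] [512.51168239 347.38458069  72.        ]
0.76 [178.7, 180.4, 212.6, 205.4] [439.67140906 237.38624295  72.        ]
0.57 [263.2, 172.9, 294.4, 211.1] [522.01997726 249.55720633  72.        ]
```

View pics/e.png

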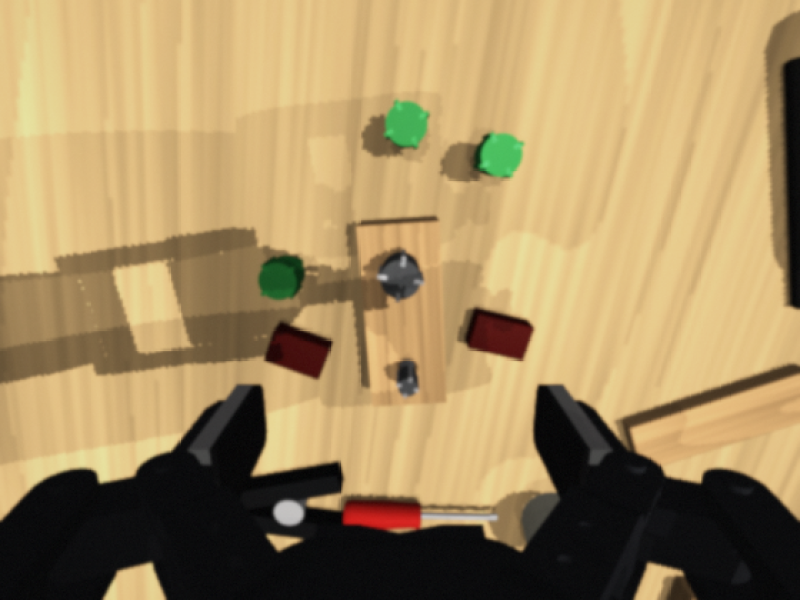

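The close view shows the steel wide cutter in the stand at (401,274). The green decoys are at (281,277), (406,124) and (500,154), and the thin cutter is at (408,378). The choice is confirmed, so I descend with the jaws partly open, grasp it and check.

```bash
python3 -c "
from h import *;import pickle
o,a=pickle.load(open('w2.pkl','rb'));print(onz(cam('wrist',o),(281.2,192),80))"
python3 -m crank '[1,0,50,0,0,0,1,0,100,0,0,0,1,0,130,0,0,0,1,0,145,0,0,0,1,0,158,0,0,0,1,0,160,0,0,0,1,0,160,0,0,0]' -0.4 60
```

```text
[523.03804058 252.43041226  80.        ]
clock: 5.62
tcp_pos: [523.3, 250.5, 51.2]
tcp_rot: [[-0.133, 0.991, 0.002], [0.991, 0.133, 0.001], [0.0, 0.002, -1.0]]
contact_force: [-0.7, -0.1, 0.1]
grip_width: 59.8
```

```bash
python3 -m crank '[0,0,0,0,0,0,0,0,0,0,0,0,0,0,0,0,0,0,0,0,0,0,0,0,0,0,0,0,0,0,0,0,0,0,0,0]' 1 60
```

```text
clock: 6.38
tcp_pos: [522.6, 250.7, 52.4]
tcp_rot: [[-0.133, 0.991, -0.0], [0.991, 0.133, 0.0], [0.0, -0.0, -1.0]]
contact_force: [-4.9, -2.0, 9.6]
grip_width: 0.0
```

Run:
```python
from h import *
o=r.get_obs();print(o["contact_force"],o["tcp_pos"])
w=cams.grab_frame("wrist");b=cams.grab_frame("side")
cv2.imwrite("pics/f.png",np.hstack([cv2.resize(w[150:420,140:420],(400,386),interpolation=3),cv2.resize(b[240:390,200:355],(400,386),interpolation=3)]))
```

```text
[-4.909774   -2.0413295   9.61244466] [522.56969218 250.68623104  52.35163875]
```

View pics/f.png

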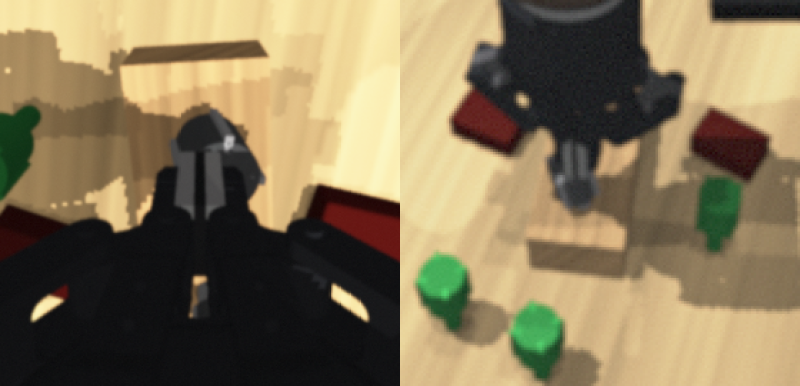

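The jaws shut on nothing: the head sits at the +y side of the closed fingers and looks slightly displaced. I'll measure where it is before doing anything else.

Run:
```python
from h import *
o=r.get_obs();W=cam("wrist",o);S=cam("scene");D=cam("side")
for n,C in(("wrist",W),("scene",S),("side",D)):
  cams.grab_frame(n)
  print(n,"tcp",proj(C,o["tcp_pos"]).round(1),"exp head top/ctr/bot",proj(C,[(522.5,250.5,z) for z in(80,65,50)]).round(1).tolist())
  for d in spotter.silhouettes("cutter_head",n):
    v,u=np.nonzero(d["pixels"]);print(round(d["confidence"],2),np.round(d["bbox"]),u.mean().round(1),v.mean().round(1))
```

```text
wrist tcp [[280.7 249.5]] exp head top/ctr/bot [[280.7, 271.8], [280.6, 259.1], [280.5, 248.2]]
0.88 [256.  27. 319.  98.] 287.9 62.6
0.67 [ 94. 224. 167. 289.] 130.7 258.5
0.63 [374.  73. 453. 137.] 411.9 105.9
0.58 [260. 226. 323. 288.] 292.9 252.0
scene tcp [[362.1 233.7]] exp head top/ctr/bot [[363.9, 224.8], [362.8, 229.7], [361.8, 234.4]]
0.81 [384. 260. 402. 288.] 391.6 270.3
0.74 [355. 222. 369. 238.] 360.9 231.9
0.69 [400. 241. 418. 264.] 406.8 250.7
side tcp [[269.5 313.2]] exp head top/ctr/bot [[269.1, 303.9], [269.4, 309.0], [269.7, 313.9]]
0.92 [314. 308. 330. 335.] 322.4 321.4
0.73 [257. 300. 275. 321.] 265.8 311.7
0.65 [207. 339. 228. 369.] 216.4 351.4
0.61 [243. 359. 265. 388.] 252.6 370.9
```

```bash
python3 -m crank '[0,0,0,0,0,0,0,0,0,0,0,0,0,0,0,0,0,0,0,0,-10,0,0,0,0,0,-40,0,0,0,0,0,-80,0,0,0,0,0,-80,0,0,0]' -0.4 60
python3 - <<'E'
from h import *
o=r.get_obs();W=cam("wrist",o);w=cams.grab_frame("wrist");b=cams.grab_frame("side");a=cams.grab_frame("scene")
print(proj(W,[(522.5,250.5,z) for z in(80,65,50,40)]).round(1).tolist())
im=np.hstack([cv2.resize(w[100:300,180:380],(400,400),interpolation=3),cv2.resize(b[250:350,220:320],(400,400),interpolation=3)])
cv2.imwrite("pics/g.png",im)
E
```

```text
clock: 7.65
tcp_pos: [525.4, 251.2, 135.1]
tcp_rot: [[-0.133, 0.991, 0.009], [0.991, 0.133, 0.002], [0.001, 0.009, -1.0]]
contact_force: [-0.2, 0.1, 0.3]
grip_width: 60.0
[[275.8, 220.7], [275.9, 214.8], [275.9, 209.6], [275.9, 206.4]]
```

View pics/g.png

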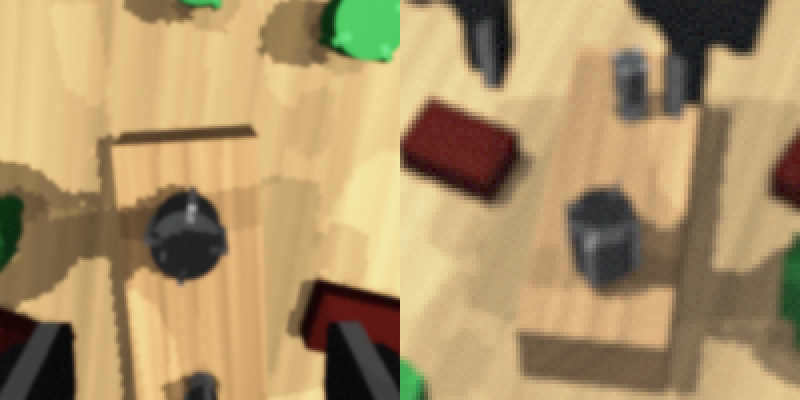

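The cutter is standing upright again in its hole, at about (522,250), so my estimate was right and the head slipped out of the pads. I'll re-measure now the arm has settled and close in stages.

```bash
python3 -m crank '[0,0,0,0,0,0,0,0,0,0,0,0]'
python3 - <<'E'
from h import *
o=r.get_obs();W=cam("wrist",o);w=cams.grab_frame("wrist");cv2.imwrite("pics/g2.png",w);b=cams.grab_frame("side");a=cams.grab_frame("scene")
S=cam("scene");D=cam("side");print(o["tcp_pos"])
ang=np.linspace(0,6.28,24)[:-1]
# bbox model fit: head cylinder rim points
def bb(C,p):
    P=np.vstack([np.c_[p[0]+16*np.cos(ang),p[1]+16*np.sin(ang),0*ang+p[2]+s] for s in(15,-15)]);q=proj(C,P);return np.r_[q.min(0),q.max(0)]
obs=[]
for n,C,e in(("wrist",W,(274,218)),("scene",S,(362,230)),("side",D,(270,309))):
  for d in spotter.silhouettes("cutter_head",n):
    x=np.array(d["bbox"]);c=(x[:2]+x[2:])/2
    if np.hypot(*(c-e))<14:
      print(n,x.round(1),round(d["confidence"],2));obs.append((C,x));break
s=least_squares(lambda p:np.concatenate([bb(C,p)-x for C,x in obs]),[522,250,65],loss="soft_l1");print(s.x,s.fun.round(1))
for C,x in obs:
  t=least_squares(lambda p:bb(C,[p[0],p[1],65])-x,[522,250]);print(t.x,t.cost)
E
```

```text
clock: 8.05
tcp_pos: [521.6, 250.1, 128.8]
tcp_rot: [[-0.133, 0.991, -0.002], [0.991, 0.133, -0.001], [-0.0, -0.002, -1.0]]
contact_force: [0.1, 0.5, -0.0]
grip_width: 59.6
[521.63390149 250.0640026  128.75790772]
wrist [257.2 194.  296.2 243.5] 0.89
scene [355.8 219.3 369.4 239.8] 0.7
side [262.  294.5 281.3 319. ] 0.64
[519.59861603 247.40814649  61.38927576] [-1.4  0.   2.6  0.9 -2.4 -0.1  1.1 -0.2 -0.3  1.3  0.2  3.6]
[518.97852635 248.85571275] 6.068612044556728
[522.45828391 249.55556743] 3.272451593525317
[520.25326562 245.13560442] 1.4417757410902194
```

```bash
python3 -m crank '[-1.5,-1,40,0,0,0,-1.5,-1,65,0,0,0,-1.5,-1,78,0,0,0,-1.5,-1,82,0,0,0,-1.5,-1,82,0,0,0,-1.5,-1,82,0,0,0]' -0.4 60
python3 -m crank '[0,0,0,0,0,0,0,0,0,0,0,0,0,0,0,0,0,0]' 0.1 30
python3 -m crank '[0,0,0,0,0,0,0,0,0,0,0,0]' 0.3 30
```

```text
clock: 9.1
tcp_pos: [522.5, 248.9, 49.3]
tcp_rot: [[-0.133, 0.991, 0.002], [0.991, 0.133, 0.001], [0.0, 0.002, -1.0]]
contact_force: [-0.2, -0.3, 0.0]
grip_width: 59.9
clock: 9.48
tcp_pos: [521.7, 248.7, 48.2]
tcp_rot: [[-0.133, 0.991, 0.0], [0.991, 0.133, 0.0], [0.0, 0.0, -1.0]]
contact_force: [-0.8, 0.1, -0.3]
grip_width: 38.6
clock: 9.72
tcp_pos: [521.7, 248.7, 48.3]
tcp_rot: [[-0.133, 0.991, 0.0], [0.991, 0.133, 0.0], [0.0, 0.0, -1.0]]
contact_force: [-1.3, 0.9, 1.2]
grip_width: 29.9
```

Run:
```python
from h import *
w=cams.grab_frame("wrist");b=cams.grab_frame("side");
im=np.hstack([cv2.resize(w[150:350,180:380],(400,400),interpolation=3),cv2.resize(b[250:350,220:320],(400,400),interpolation=3)])
cv2.imwrite("pics/i.png",im)
```

```text
(no output)
```

View pics/i.png

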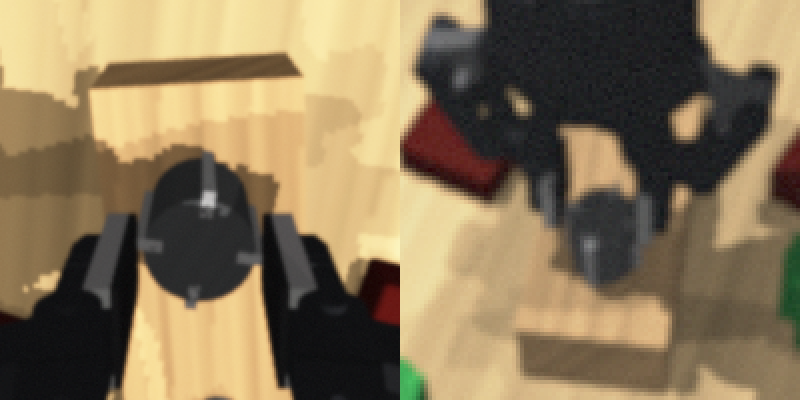

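The picture shows the head standing between the two fingers, not yet touched, with its centre slightly toward the camera (+y) side of the pads. I'll keep closing gently.

```bash
python3 -m crank '[0,0,0,0,0,0,0,0,0,0,0,0]' 0.4 30
python3 -m crank '[0,0,0,0,0,0,0,0,0,0,0,0]' 0.5 30
python3 - <<'E'
from h import *
w=cams.grab_frame("wrist")
a=cams.grab_frame("scene")
im=np.hstack([cv2.resize(w[150:350,180:380],(400,400),interpolation=3),cv2.resize(a[190:270,320:400],(400,400),interpolation=3)])
cv2.imwrite("pics/j.png",im)
E
```

```text
clock: 10.07
tcp_pos: [521.8, 248.7, 48.4]
tcp_rot: [[-0.133, 0.991, 0.0], [0.991, 0.133, 0.0], [0.0, 0.0, -1.0]]
contact_force: [-1.1, -0.4, 3.6]
grip_width: 28.8
clock: 10.32
tcp_pos: [521.7, 248.7, 48.4]
tcp_rot: [[-0.133, 0.991, 0.0], [0.991, 0.133, 0.0], [0.0, 0.0, -1.0]]
contact_force: [-1.5, -1.1, 4.7]
grip_width: 28.6
```

View pics/j.png

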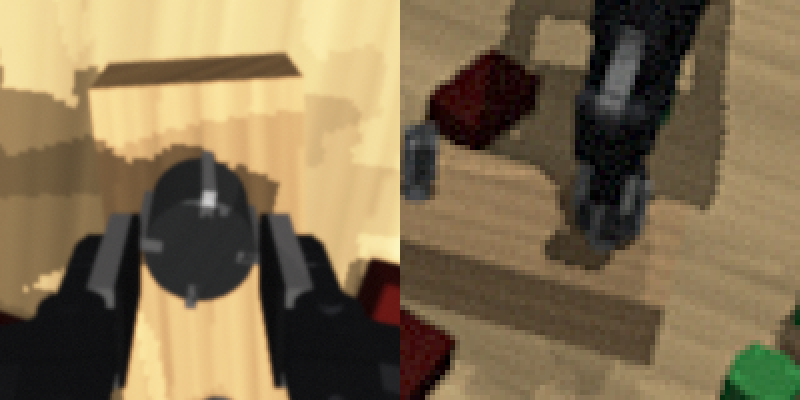

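The picks show the fingertips riding higher on the head than the nominal TCP, pinching only its top rim (28.6 mm gap, upward force on the tool). I'll open a little, go deeper in small steps while watching force, and regrip.

```bash
python3 -m crank '[0,0,0,0,0,0,0,0,0,0,0,0,0,0,2,0,0,0,0,0,4,0,0,0,0,0,4,0,0,0]' 0 30
python3 -m crank '[0,0,2,0,0,0,0,0,4,0,0,0,0,0,4,0,0,0]' 0 30
```

```text
clock: 11.05
tcp_pos: [521.3, 248.6, 43.6]
tcp_rot: [[-0.133, 0.991, -0.001], [0.991, 0.133, -0.0], [-0.0, -0.001, -1.0]]
contact_force: [0.4, -0.2, 0.5]
grip_width: 42.6
clock: 11.42
tcp_pos: [521.4, 248.6, 39.8]
tcp_rot: [[-0.133, 0.991, -0.0], [0.991, 0.133, -0.0], [-0.0, -0.0, -1.0]]
contact_force: [-1.0, -0.4, 0.2]
grip_width: 42.6
```

```bash
python3 -m crank '[0,0,2,0,0,0,0,0,4,0,0,0,0,0,4,0,0,0]' 0 30
python3 -m crank '[0,0,2,0,0,0,0,0,4,0,0,0,0,0,4,0,0,0]' 0 30
python3 -m crank '[0,0,0,0,0,0,0,0,0,0,0,0,0,0,0,0,0,0,0,0,0,0,0,0]' 0.5 30
```

```text
clock: 11.8
tcp_pos: [521.4, 248.6, 35.7]
tcp_rot: [[-0.133, 0.991, -0.001], [0.991, 0.133, -0.0], [-0.0, -0.001, -1.0]]
contact_force: [0.7, 0.1, 0.5]
grip_width: 42.7
clock: 12.18
tcp_pos: [521.4, 248.6, 31.8]
tcp_rot: [[-0.133, 0.991, -0.0], [0.991, 0.133, -0.0], [-0.0, -0.0, -1.0]]
contact_force: [-0.8, -0.6, -0.1]
grip_width: 42.8
clock: 12.68
tcp_pos: [521.7, 248.7, 32.1]
tcp_rot: [[-0.133, 0.991, 0.0], [0.991, 0.133, 0.0], [0.0, 0.0, -1.0]]
contact_force: [0.2, -0.8, -0.6]
grip_width: 30.2
```

```bash
python3 -m crank '[0,0,0,0,0,0,0,0,0,0,0,0,0,0,2,0,0,0,0,0,4,0,0,0,0,0,4,0,0,0]' 0 40
python3 -m crank '[0,0,2,0,0,0,0,0,4,0,0,0,0,0,4,0,0,0]' 0 40
python3 -m crank '[0,0,0,0,0,0,0,0,0,0,0,0,0,0,0,0,0,0,0,0,0,0,0,0]' 0.5 40
```

```text
clock: 13.3
tcp_pos: [521.3, 248.6, 27.7]
tcp_rot: [[-0.133, 0.991, -0.001], [0.991, 0.133, -0.0], [-0.0, -0.001, -1.0]]
contact_force: [-0.0, 0.9, -0.8]
grip_width: 42.9
clock: 13.68
tcp_pos: [521.4, 248.6, 23.7]
tcp_rot: [[-0.133, 0.991, -0.001], [0.991, 0.133, -0.0], [-0.0, -0.001, -1.0]]
contact_force: [-0.5, -0.8, 0.7]
grip_width: 43.0
clock: 14.18
tcp_pos: [521.8, 248.7, 24.1]
tcp_rot: [[-0.133, 0.991, 0.0], [0.991, 0.133, 0.0], [0.0, 0.0, -1.0]]
contact_force: [1.0, -0.1, 0.2]
grip_width: 30.9
```

```bash
python3 -m crank '[0,0,0,0,0,0,0,0,0,0,0,0,0,0,-3,0,0,0,0,0,-10,0,0,0,0,0,-20,0,0,0,0,0,-40,0,0,0,0,0,-70,0,0,0,0,0,-100,0,0,0,0,0,-100,0,0,0,0,0,-100,0,0,0]' 1 60
python3 - <<'E'
from h import *
o=r.get_obs();w=cams.grab_frame("wrist");b=cams.grab_frame("side");a=cams.grab_frame("scene")
print(proj(cam("side"),o["tcp_pos"]),proj(cam("scene"),o["tcp_pos"]))
im=np.hstack([cv2.resize(w[150:350,180:380],(265,300),interpolation=3),cv2.resize(b[230:350,210:330],(265,300),interpolation=3),cv2.resize(a[150:270,300:420],(265,300),interpolation=3)])
cv2.imwrite("pics/k.png",im)
E
```

```text
clock: 15.42
tcp_pos: [520.7, 248.5, 123.4]
tcp_rot: [[-0.133, 0.991, -0.002], [0.991, 0.133, -0.0], [-0.0, -0.002, -1.0]]
contact_force: [-0.3, -0.1, -2.9]
grip_width: 30.3
[[269.82547695 287.38807948]] [[366.38313478 209.24514274]]
```

View pics/k.png

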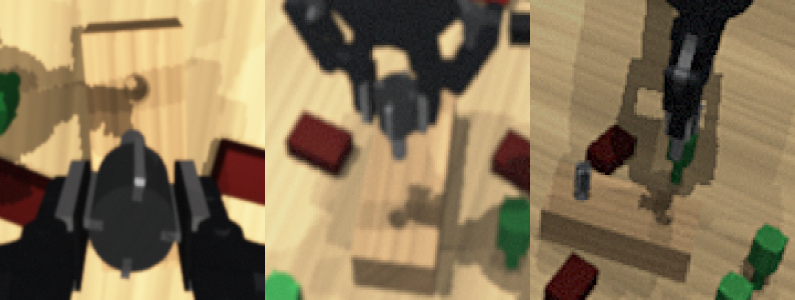

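The cutter is held upright between the pads with its shank free below. The three panels show it in the jaws, and the empty stand hole at (138,88) in the left one. I carry it over the case.

```bash
python3 -m crank '[0,0,-30,0,0,0,-100,-8,-50,0,0,0,-439,-36,-50,0,0,0,-439,-36,-50,0,0,0,-439,-36,-50,0,0,0,-439,-36,-50,0,0,0,-439,-36,-50,0,0,0,-439,-36,-50,0,0,0,-439,-36,-50,0,0,0,-439,-36,-20,0,0,0,-439,-36,-20,0,0,0,-439,-36,-20,0,0,0,-439,-36,-20,0,0,0]'
python3 - <<'E'
from h import *
import pickle
o=r.get_obs();w=cams.grab_frame("wrist");b=cams.grab_frame("side");a=cams.grab_frame("scene")
pickle.dump((o,w,a,b),open("w3.pkl","wb"))
W=cam("wrist",o);D=cam("side");S=cam("scene")
T=o["tcp_pos"];H=[543,-191.3,34]
print(T,o["grip_width"],o["contact_force"])
for n,C in(("w",W),("d",D),("s",S)):print(n,"foot exp",proj(C,T+[0,0,-8]).round(1),"hole",proj(C,H).round(1))
# crops: wrist, side
c=cv2.resize(w[60:300,180:380],(400,480),interpolation=3)
d=cv2.resize(b[80:200,260:380],(400,480),interpolation=3)
cv2.imwrite("pics/l.png",np.hstack([c,d]))
E
```

```text
clock: 17.2
tcp_pos: [545.2, -190.9, 145.3]
tcp_rot: [[-0.134, 0.991, 0.002], [0.991, 0.134, -0.001], [-0.001, 0.002, -1.0]]
contact_force: [0.6, -1.2, -2.1]
grip_width: 30.3
[ 545.18968806 -190.9180673   145.32331521] 30.284265802796327 [ 0.55905811 -1.1794451  -2.07491696]
w foot exp [[280.6 244.3]] hole [[277.6 201.2]]
d foot exp [[326.7 128.2]] hole [[324.6 164.8]]
s foot exp [[191.4 145.4]] hole [[198.2 177.8]]
```

View pics/l.png

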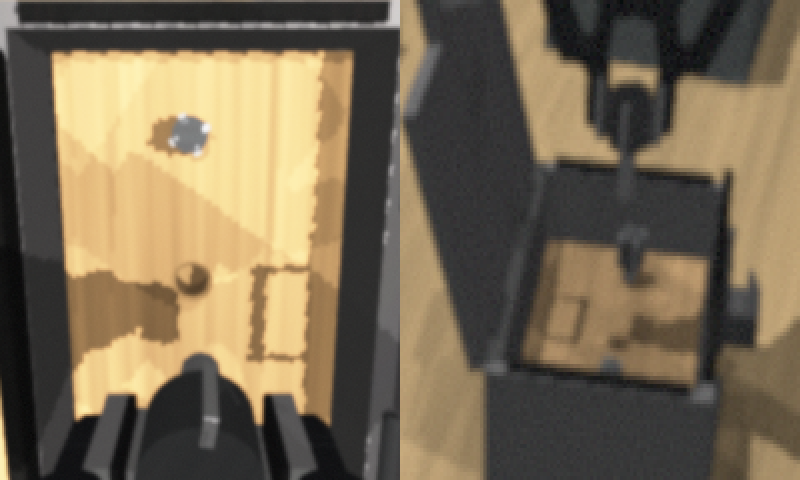

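The wrist panel shows the hole at (192,280), which is pixel (276,200), and the foot centre at about pixel (280,245). Both are within about 1.5 mm of my estimates. I settle the arm and work out the correction.

```bash
python3 -m crank '[0,0,0,0,0,0,0,0,0,0,0,0]'
python3 - <<'E'
from h import *
import pickle
o,w,a,b=pickle.load(open("w3.pkl","rb"));C=cam("wrist",o)
h=onz(C,(276,200),34);f=onz(C,(279.8,245),o["tcp_pos"][2]-8);print("hole",h,"foot-tcp",f-o["tcp_pos"])
# refine hole: dark blob
g=cv2.cvtColor(w,6)[184:216,260:292];m=(g<95).astype(np.uint8)
print(cv2.connectedComponentsWithStats(m)[2:])
n=r.get_obs();H=np.array([h[0],h[1],0])
for tgt in(h,np.array([543,-191.3,34])):
  d=tgt-n["tcp_pos"];print("tool delta",n["tcp_rot"].T@d)
E
```

```text
clock: 17.6
tcp_pos: [544.5, -191.2, 144.2]
tcp_rot: [[-0.133, 0.991, 0.0], [0.991, 0.133, -0.0], [-0.0, 0.0, -1.0]]
contact_force: [-0.7, 1.4, -2.9]
grip_width: 30.4
hole [ 541.37871445 -190.40257308   34.        ] foot-tcp [-0.42942583 -0.53354695 -8.        ]
(array([[  0,   0,  32,  32, 906],
       [ 10,  12,  13,  11,  84],
       [  0,  20,   8,   8,  34]], dtype=int32), array([[15.77262693, 14.98013245],
       [17.39285714, 17.80952381],
       [ 3.55882353, 23.64705882]]))
tool delta [  1.25844984  -2.98152395 110.20586655]
tool delta [  0.15282734  -1.49439902 110.20634502]
```

```bash
python3 -m crank '[1.2,-2,40,0,0,0,1.2,-2,75,0,0,0,1.2,-2,92,0,0,0,1.2,-2,98,0,0,0,1.2,-2,98,0,0,0,1.2,-2,98,0,0,0]'
python3 -m crank '[0,0,2,0,0,0,0,0,4,0,0,0,0,0,5,0,0,0]'
```

```text
clock: 18.35
tcp_pos: [543.5, -190.9, 47.7]
tcp_rot: [[-0.133, 0.991, 0.003], [0.991, 0.133, -0.001], [-0.002, 0.002, -1.0]]
contact_force: [0.6, -0.4, -2.2]
grip_width: 30.1
clock: 18.73
tcp_pos: [542.2, -190.2, 40.9]
tcp_rot: [[-0.133, 0.991, -0.0], [0.991, 0.133, 0.0], [0.0, -0.0, -1.0]]
contact_force: [-0.3, -0.1, -1.3]
grip_width: 30.4
```

```bash
python3 -m crank '[0,0,1.5,0,0,0,0,0,3,0,0,0,0,0,3,0,0,0]'
```

```text
clock: 19.1
tcp_pos: [542.1, -190.2, 37.8]
tcp_rot: [[-0.133, 0.991, -0.0], [0.991, 0.133, 0.0], [0.0, -0.0, -1.0]]
contact_force: [-0.8, 0.1, -2.1]
grip_width: 30.7
```

```bash
python3 -m crank '[0,0,2,0,0,0,0,0,4,0,0,0,0,0,4,0,0,0]'; python3 -m crank '[0,0,2,0,0,0,0,0,4,0,0,0,0,0,4,0,0,0]'; python3 -m crank '[0,0,2,0,0,0,0,0,4,0,0,0,0,0,4,0,0,0]'
```

```text
clock: 19.48
tcp_pos: [542.1, -190.2, 33.7]
tcp_rot: [[-0.133, 0.991, -0.001], [0.991, 0.133, 0.0], [0.0, -0.001, -1.0]]
contact_force: [0.7, 0.1, -1.9]
grip_width: 30.4
clock: 19.85
tcp_pos: [542.1, -190.2, 29.7]
tcp_rot: [[-0.133, 0.991, -0.0], [0.991, 0.133, 0.0], [0.0, -0.0, -1.0]]
contact_force: [0.7, -0.1, -1.3]
grip_width: 30.3
clock: 20.23
tcp_pos: [542.1, -190.2, 25.7]
tcp_rot: [[-0.133, 0.991, -0.0], [0.991, 0.133, 0.0], [0.0, -0.0, -1.0]]
contact_force: [0.5, 0.2, -1.9]
grip_width: 30.4
```

```bash
python3 -m crank '[0,0,2,0,0,0,0,0,4,0,0,0,0,0,4,0,0,0]'; python3 -m crank '[0,0,1,0,0,0,0,0,2,0,0,0,0,0,2,0,0,0]';  python3 -m crank '[0,0,1,0,0,0,0,0,1,0,0,0]'
```

```text
clock: 20.6
tcp_pos: [542.1, -190.2, 21.7]
tcp_rot: [[-0.133, 0.991, -0.001], [0.991, 0.133, 0.0], [0.0, -0.001, -1.0]]
contact_force: [0.3, -0.3, -1.6]
grip_width: 30.2
clock: 20.98
tcp_pos: [542.2, -190.3, 19.9]
tcp_rot: [[-0.133, 0.991, -0.0], [0.991, 0.133, 0.0], [0.0, -0.0, -1.0]]
contact_force: [-0.1, 0.4, -2.6]
grip_width: 30.2
clock: 21.22
tcp_pos: [542.2, -190.3, 18.9]
tcp_rot: [[-0.133, 0.991, -0.0], [0.991, 0.133, 0.0], [0.0, -0.0, -1.0]]
contact_force: [-0.0, 1.0, -2.1]
grip_width: 30.3
```

```bash
python3 -m crank '[0,0,1,0,0,0,0,0,1,0,0,0]'; python3 -m crank '[0,0,1,0,0,0,0,0,1,0,0,0]';  python3 -m crank '[0,0,1,0,0,0,0,0,1,0,0,0]'
```

```text
clock: 21.48
tcp_pos: [542.4, -190.4, 18.3]
tcp_rot: [[-0.133, 0.991, 0.0], [0.991, 0.133, -0.0], [-0.0, 0.0, -1.0]]
contact_force: [-0.5, -0.1, -0.2]
grip_width: 30.4
clock: 21.72
tcp_pos: [542.5, -190.6, 18.2]
tcp_rot: [[-0.134, 0.991, -0.0], [0.991, 0.134, -0.0], [-0.0, -0.0, -1.0]]
contact_force: [-3.4, 0.7, 4.4]
grip_width: 30.4
clock: 21.98
tcp_pos: [542.6, -190.7, 18.2]
tcp_rot: [[-0.134, 0.991, -0.001], [0.991, 0.134, -0.0], [-0.0, -0.001, -1.0]]
contact_force: [-4.0, 1.9, 9.4]
grip_width: 30.3
```

The cutter is home: it bottomed at TCP z = 18.2 against 18 predicted, with 9 N reaction. I release, lift clear, and measure the lid angle and the cutter.

```bash
python3 -m crank '[0,0,-1.5,0,0,0,0,0,-1.5,0,0,0,0,0,-1.5,0,0,0,0,0,-3,0,0,0,0,0,-20,0,0,0,0,0,-60,0,0,0,0,0,-120,0,0,0,0,0,-180,0,0,0,0,0,-240,0,0,0,0,0,-295,0,0,0,0,0,-295,0,0,0,0,0,-295,0,0,0]' 0 60
python3 - <<'E'
from h import *
import pickle
o=r.get_obs();w=cams.grab_frame("wrist");b=cams.grab_frame("side");a=cams.grab_frame("scene")
pickle.dump((o,w,a,b),open("w4.pkl","wb"));cv2.imwrite("pics/m.png",cv2.resize(w,(800,600)))
W=cam("wrist",o);S=cam("scene");D=cam("side");print(r.grip_point_offset)
print("exp head ctr",proj(W,[541.9,-190.6,59]))
for d in spotter.silhouettes("cutter_head","wrist"):
  print(round(d["confidence"],2),np.round(d["bbox"]))
O=np.array([541.9,-190.6]);yw=.137;c,s=np.cos(yw),np.sin(yw)
def lid(th,yw=yw,O=O):
  c,s=np.cos(yw),np.sin(yw)
  P=[]
  for rr,yy in((0,110),(0,-110),(157,110),(157,-110),(157,38),(157,-38),(188,38),(188,-38)):
    for t in(0,10):
      x=75-rr*np.cos(th)+t*np.sin(th);z=86+rr*np.sin(th)+t*np.cos(th)
      P.append([O[0]+c*x-s*yy,O[1]+s*x+c*yy,z])
  return np.array(P)
def mask(C,th):
  p=proj(C,lid(th)).reshape(8,2,2);m=np.zeros((420,560),np.uint8)
  for ids in((0,1,2,3),(4,5,6,7)):
    h=cv2.convexHull(p[list(ids)].reshape(-1,2).astype(np.float32)).astype(int);cv2.fillConvexPoly(m,h,1)
  return m>0
for n,C in(("scene",S),("side",D)):
  for d in spotter.silhouettes("lid",n)[:1]:
    M=d["pixels"];print(n,d["confidence"],[(round(t,2),round((mask(C,t)&M).sum()/(mask(C,t)|M).sum(),3)) for t in np.arange(1.5,2,.05)])
E
```

```text
clock: 23.48
tcp_pos: [542.0, -190.1, 311.4]
tcp_rot: [[-0.133, 0.991, 0.0], [0.991, 0.133, -0.0], [-0.0, 0.0, -1.0]]
contact_force: [-0.5, 0.7, -0.5]
grip_width: 43.0
18.700000000000003
exp head ctr [[279.82017193 174.79107437]]
0.59 [270. 164. 292. 188.]
scene 0.55 [(np.float64(1.5), np.float64(0.577)), (np.float64(1.55), np.float64(0.607)), (np.float64(1.6), np.float64(0.644)), (np.float64(1.65), np.float64(0.69)), (np.float64(1.7), np.float64(0.75)), (np.float64(1.75), np.float64(0.82)), (np.float64(1.8), np.float64(0.873)), (np.float64(1.85), np.float64(0.923)), (np.float64(1.9), np.float64(0.835)), (np.float64(1.95), np.float64(0.723))]
side 0.94 [(np.float64(1.5), np.float64(0.2)), (np.float64(1.55), np.float64(0.276)), (np.float64(1.6), np.float64(0.356)), (np.float64(1.65), np.float64(0.444)), (np.float64(1.7), np.float64(0.541)), (np.float64(1.75), np.float64(0.647)), (np.float64(1.8), np.float64(0.768)), (np.float64(1.85), np.float64(0.892)), (np.float64(1.9), np.float64(0.829)), (np.float64(1.95), np.float64(0.735))]
```

The spotter puts the cutter where expected (276 vs 275 rows). The lid fits at about 1.86 rad. With the fingers shut, I move over and behind the lid's tongue.

```bash
python3 -m crank '[0,50,-5,0,0,0,0,110,-5,0,0,0,0,171,-5,0,0,0,0,171,-5,0,0,0,0,171,40,0,0,0,0,171,93,0,0,0,0,171,93,0,0,0,0,171,93,0,0,0]' 1 60
python3 -m crank '[0,-20,0,0,0,0,0,-40,0,0,0,0,0,-60,0,0,0,0,0,-84,0,0,0,0,0,-84,0,0,0,0]'
```

```text
clock: 24.78
tcp_pos: [712.2, -168.0, 220.6]
tcp_rot: [[-0.133, 0.991, 0.003], [0.991, 0.133, -0.001], [-0.001, 0.002, -1.0]]
contact_force: [0.1, 0.4, 0.7]
grip_width: -0.1
clock: 25.4
tcp_pos: [629.3, -179.7, 222.9]
tcp_rot: [[-0.132, 0.991, 0.006], [0.991, 0.132, -0.003], [-0.004, 0.006, -1.0]]
contact_force: [-0.3, -0.9, -0.2]
grip_width: 0.0
```

```bash
cat >> h.py <<'E'
O=np.array([541.9,-190.6])
def lidpts(th,yw=.137):
  c,s=np.cos(yw),np.sin(yw);P=[]
  for rr,yy in((0,110),(0,-110),(157,110),(157,-110),(157,38),(157,-38),(188,38),(188,-38)):
    for t in(0,10):
      x=75-rr*np.cos(th)+t*np.sin(th);z=86+rr*np.sin(th)+t*np.cos(th);P.append([O[0]+c*x-s*yy,O[1]+s*x+c*yy,z])
  return np.array(P)
def mask(C,th):
  p=proj(C,lidpts(th)).reshape(8,2,2);m=np.zeros((420,560),np.uint8)
  for ids in((0,1,2,3),(4,5,6,7)):
    h=cv2.convexHull(p[list(ids)].reshape(-1,2).astype(np.float32)).astype(int);cv2.fillConvexPoly(m,h,1)
  return m>0
def lidangle():
  for n in("scene","side"):
    cams.grab_frame(n);C=cam(n)
    for d in spotter.silhouettes("lid",n)[:2]:
      M=d["pixels"];v=[((mask(C,t)&M).sum()/(mask(C,t)|M).sum(),t) for t in np.arange(0,2,.02)];print(n,round(d["confidence"],2),np.round(max(v),2))
E
python3 -c "
from h import *
lidangle();print(r.get_obs()['contact_force'])"
```

```text
scene 0.76 [0.91 1.52]
side 0.71 [0.47 0.  ]
side 0.65 [0.77 1.5 ]
[ 0.46319045  0.05630158 -0.38687938]
```

```bash
python3 -m crank '[0,-17,-3,0,0,0,0,-33,-4,0,0,0,0,-50,0,0,0,0,0,-65,6,0,0,0,0,-80,13,0,0,0,0,-94,22,0,0,0,0,-107,32,0,0,0,0,-119,43,0,0,0,0,-130,56,0,0,0,0,-139,70,0,0,0,0,-153,81,0,0,0,0,-172,94,0,0,0,0,-180,105,0,0,0,0,-180,105,0,0,0]'
python3 -c "
from h import *
lidangle();print(r.get_obs()['contact_force'])"
```

```text
clock: 27.35
tcp_pos: [448.9, -202.2, 111.6]
tcp_rot: [[-0.133, 0.991, -0.002], [0.991, 0.133, 0.002], [0.002, -0.002, -1.0]]
contact_force: [1.3, -0.2, -0.5]
grip_width: -0.4
scene 0.9 [0.96 0.2 ]
side 0.97 [0.91 0.24]
side 0.46 [0.   1.98]
[-0.27521681 -0.48920652  1.02782818]
```

The lid is at about 0.22 rad and the fingers are over the tongue. I press down in small steps and watch the force.

```bash
for i in 1; do python3 -m crank '[0,0,2,0,0,0,0,0,4,0,0,0,0,0,6,0,0,0,0,0,8,0,0,0,0,0,8,0,0,0]'; done; python3 -m crank '[0,0,1.5,0,0,0,0,0,3,0,0,0,0,0,3,0,0,0]'
```

```text
clock: 28.18
tcp_pos: [450.0, -202.6, 104.8]
tcp_rot: [[-0.133, 0.991, -0.0], [0.991, 0.133, 0.0], [0.0, -0.0, -1.0]]
contact_force: [0.1, -0.5, -0.0]
grip_width: -0.2
clock: 28.55
tcp_pos: [450.0, -202.7, 101.9]
tcp_rot: [[-0.133, 0.991, -0.0], [0.991, 0.133, 0.0], [0.0, -0.0, -1.0]]
contact_force: [0.1, 0.2, 0.5]
grip_width: -0.5
```

```bash
python3 -m crank '[0,0,1.5,0,0,0,0,0,3,0,0,0,0,0,3,0,0,0]'
```

```text
clock: 28.92
tcp_pos: [450.0, -202.6, 98.8]
tcp_rot: [[-0.133, 0.991, -0.0], [0.991, 0.133, 0.0], [0.0, -0.0, -1.0]]
contact_force: [0.7, -0.5, 0.2]
grip_width: 0.3
```

```bash
python3 -m crank '[0,0,1,0,0,0,0,0,2,0,0,0,0,0,2,0,0,0]'
```

```text
clock: 29.3
tcp_pos: [450.1, -202.6, 96.9]
tcp_rot: [[-0.133, 0.991, -0.0], [0.991, 0.133, 0.0], [0.0, -0.0, -1.0]]
contact_force: [-0.1, 0.5, -0.3]
grip_width: 0.3
```

```bash
python3 -m crank '[0,0,1.5,0,0,0,0,0,3,0,0,0,0,0,3,0,0,0]'; python3 -c "
from h import *
lidangle()"
```

```text
clock: 29.68
tcp_pos: [450.0, -202.6, 93.8]
tcp_rot: [[-0.133, 0.991, -0.0], [0.991, 0.133, 0.0], [0.0, -0.0, -1.0]]
contact_force: [0.1, -0.2, 0.6]
grip_width: -0.0
scene 0.57 [0.97 0.14]
scene 0.54 [0.   1.98]
side 0.68 [0.89 0.14]
side 0.38 [0.   1.98]
```

```bash
python3 -m crank '[0,0,1,0,0,0,0,0,2,0,0,0,0,0,2,0,0,0]'
```

```text
clock: 30.25
tcp_pos: [450.2, -202.8, 92.4]
tcp_rot: [[-0.133, 0.991, -0.0], [0.991, 0.133, -0.0], [-0.0, -0.0, -1.0]]
contact_force: [-1.8, 0.8, 2.4]
grip_width: -0.1
```

```bash
python3 -m crank '[0,0,1,0,0,0,0,0,2,0,0,0,0,0,2,0,0,0]'
```

```text
clock: 30.62
tcp_pos: [450.0, -202.9, 91.1]
tcp_rot: [[-0.134, 0.991, -0.001], [0.991, 0.134, -0.0], [-0.0, -0.001, -1.0]]
contact_force: [-2.3, 1.0, 7.6]
grip_width: 0.1
```

```bash
python3 -m crank '[0,0,1,0,0,0,0,0,2,0,0,0,0,0,2,0,0,0]'; python3 -m crank '[0,0,1,0,0,0,0,0,1,0,0,0]' | grep -E "pos|force"; python3 -m crank '[0,0,1,0,0,0,0,0,1,0,0,0]' | grep -E "pos|force"
```

```text
clock: 31.0
tcp_pos: [449.7, -202.9, 89.2]
tcp_rot: [[-0.134, 0.991, -0.002], [0.991, 0.134, -0.0], [0.0, -0.002, -1.0]]
contact_force: [-4.7, 1.6, 7.5]
grip_width: 0.2
tcp_pos: [449.5, -202.9, 88.5]
contact_force: [-5.4, 1.6, 10.7]
tcp_pos: [449.4, -202.9, 87.6]
contact_force: [-6.0, 2.5, 10.0]
```

```bash
for k in 1; do python3 -m crank '[0,-0.5,1,0,0,0,0,-0.5,1,0,0,0]' | grep -E "pos|force"; python3 -m crank '[0,-0.5,1,0,0,0,0,-0.5,1,0,0,0]' | grep -E "pos|force";python3 -m crank '[0,0,1,0,0,0,0,0,1,0,0,0]' | grep -E "pos|force"; done
```

```text
tcp_pos: [449.3, -203.0, 86.8]
contact_force: [-5.4, 2.9, 11.2]
tcp_pos: [449.1, -203.0, 86.0]
contact_force: [-4.9, 2.6, 11.2]
tcp_pos: [449.0, -203.0, 85.1]
contact_force: [-5.5, 3.0, 12.1]
```

```bash
python3 -m crank '[0,0,1,0,0,0,0,0,1,0,0,0]' | grep -E "pos|force"; python3 -m crank '[0,-0.5,1,0,0,0,0,-0.5,1,0,0,0]' | grep -E "pos|force"
```

```text
tcp_pos: [448.9, -203.0, 84.1]
contact_force: [-6.2, 2.1, 12.6]
tcp_pos: [448.7, -203.1, 83.3]
contact_force: [-5.0, 3.1, 13.3]
```

```bash
python3 -m crank '[0,-0.5,1,0,0,0,0,-0.5,1,0,0,0]' | grep -E "pos|force"; python3 -m crank '[0,-0.5,1,0,0,0,0,-0.5,1,0,0,0]' | grep -E "pos|force"
```

```text
tcp_pos: [448.6, -203.1, 82.5]
contact_force: [-4.3, 3.7, 13.8]
tcp_pos: [448.4, -203.1, 81.3]
contact_force: [-2.9, 3.5, 12.5]
```

```bash
python3 -m crank '[0,-0.5,1,0,0,0,0,-0.5,1,0,0,0]' | grep -E "pos|force"; python3 -m crank '[0,-0.5,1,0,0,0,0,-0.5,1,0,0,0]' | grep -E "pos|force"
```

```text
tcp_pos: [448.3, -203.2, 80.4]
contact_force: [-1.7, 4.1, 11.9]
tcp_pos: [448.1, -203.2, 79.5]
contact_force: [-1.5, 3.8, 11.0]
```

```bash
python3 -m crank '[0,-0.3,1,0,0,0,0,-0.3,1,0,0,0]' | grep -E "pos|force"; python3 -m crank '[0,-0.3,1,0,0,0,0,-0.3,1,0,0,0]' | grep -E "clock|pos|force"
```

```text
tcp_pos: [448.0, -203.2, 78.6]
contact_force: [-0.6, 4.6, 11.6]
clock: 34.25
tcp_pos: [447.9, -203.2, 77.7]
contact_force: [-1.2, 4.7, 11.0]
```

```bash
python3 -m crank '[0,0,1,0,0,0,0,0,1,0,0,0]' | grep -E "pos|force"; python3 -m crank '[0,0,1,0,0,0,0,0,1,0,0,0]' | grep -E "clock|pos|force"
```

```text
tcp_pos: [447.8, -203.2, 76.7]
contact_force: [-1.2, 4.3, 11.1]
clock: 34.75
tcp_pos: [447.6, -203.3, 75.0]
contact_force: [-1.0, 2.9, 9.5]
```

```bash
python3 -m crank '[0,0,1,0,0,0,0,0,1,0,0,0]' | grep -E "pos|force"; python3 -m crank '[0,0,1,0,0,0,0,0,1,0,0,0]' | grep -E "clock|pos|force"
```

```text
tcp_pos: [447.5, -203.3, 74.4]
contact_force: [-1.2, 3.8, 11.2]
clock: 35.25
tcp_pos: [447.4, -203.3, 73.3]
contact_force: [-1.1, 3.5, 11.0]
```

```bash
python3 -m crank '[0,0,0.8,0,0,0,0,0,0.8,0,0,0]' | grep -E "pos|force"; python3 -m crank '[0,0,0.8,0,0,0,0,0,0.8,0,0,0]' | grep -E "clock|pos|force"
```

```text
tcp_pos: [447.4, -203.3, 72.6]
contact_force: [-1.1, 3.8, 12.1]
clock: 35.75
tcp_pos: [447.4, -203.3, 72.2]
contact_force: [-2.4, 4.6, 13.3]
```

```bash
python3 -m crank '[0,0,0.6,0,0,0,0,0,0.6,0,0,0]' | grep -E "clock|pos|force"
```

```text
clock: 36.0
tcp_pos: [447.4, -203.3, 72.2]
contact_force: [-5.6, 5.6, 17.1]
```

Force dipped (11.1 to 9.5 N) at TCP z of about 75, and then a steep stop came at 72.2. That looks like the snap plus the 3 mm stop, with a peak of about 19 N in total. I back off and check the lid.

```bash
python3 -m crank '[0,0,-4,0,0,0,0,0,-10,0,0,0,0,0,-20,0,0,0]' | grep -E "clock|pos|force"; python3 -m crank '[0,0,-40,0,0,0,0,0,-90,0,0,0,-30,-60,-140,0,0,0,-60,-120,-180,0,0,0,-60,-120,-180,0,0,0,-60,-120,-180,0,0,0,-60,-120,-180,0,0,0]'
python3 - <<'E'
from h import *
lidangle();a=cams.grab_frame("scene");b=cams.grab_frame("side")
cv2.imwrite("pics/n.png",np.hstack([cv2.resize(a[105:285,95:390],(400,330),interpolation=3),cv2.resize(b[60:350,200:400],(400,560),interpolation=3)[:330]]))
n0=cv2.resize(a[105:285,95:390],(590,360),interpolation=3);b0=cv2.resize(b[100:220,270:390],(200,200),interpolation=3)
c=np.zeros((360,800,3),np.uint8);c[:,:590]=n0;c[:200,600:]=b0;cv2.imwrite("pics/o.png",c)
for q in("thin_cutter","cup","pad0","spring_clamp","screwdriver"):
  for c,C in(("scene",cam("scene")),("side",cam("side"))):
    for d in spotter.silhouettes(q,c)[:2]:
      bb=d["bbox"];print(q,c,round(d["confidence"],2),onz(C,((bb[0]+bb[2])/2,(bb[1]+bb[3])/2),15)[:2].round())
E
```

```text
clock: 36.38
tcp_pos: [445.4, -202.9, 88.4]
contact_force: [1.1, -0.4, -0.5]
clock: 37.25
tcp_pos: [335.1, -278.2, 268.0]
tcp_rot: [[-0.133, 0.991, -0.0], [0.991, 0.133, 0.001], [0.001, -0.0, -1.0]]
contact_force: [-0.6, 0.7, 0.6]
grip_width: -0.1
scene 0.97 [0.96 0.02]
side 0.81 [0.93 0.04]
thin_cutter scene 0.56 [499. 148.]
thin_cutter side 0.63 [548. 142.]
cup scene 0.8 [690. -12.]
cup side 0.91 [723. -25.]
pad0 scene 0.82 [615. 193.]
pad0 scene 0.67 [452. 160.]
pad0 side 0.92 [612. 197.]
pad0 side 0.85 [442. 166.]
spring_clamp scene 0.7 [450. -10.]
spring_clamp scene 0.21 [616. 196.]
spring_clamp side 0.83 [432.  -6.]
screwdriver scene 0.53 [575.   6.]
screwdriver scene 0.26 [519. 210.]
screwdriver side 0.6 [566.   5.]
```

View pics/o.png

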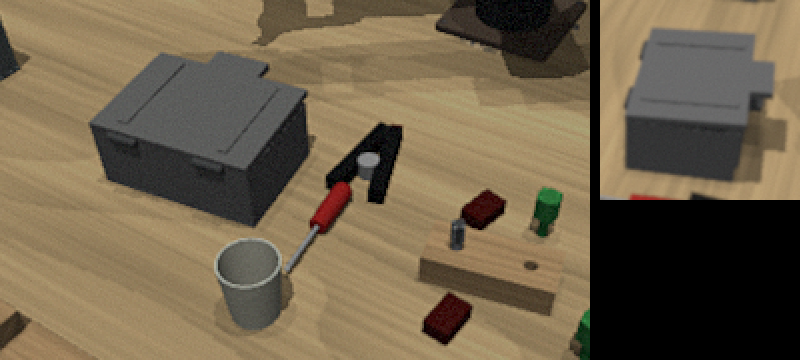

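The picture shows the case shut with its lid level, the stand's wide hole empty at (530,266), the thin cutter still in place at (457,235), and everything else where it was. The lid angle is about 0.03 with the robot clear, so I hand in.

```bash
python3 -c "
from bench import ticket
print(ticket.sign_off())"
```

```text
the job is handed in; nothing more can be done
None
```

The wide steel cutter is out of the stand and home in the middle hole of the case. The lid is shut, and it stayed down by itself after the arm backed off. I handed the job in at about 37 s.

**Cutter:** the shank bottomed in the hole at 18.2 mm tool height, against 18 predicted, with 9 N reaction. Afterwards the camera showed the head where it should be.

**Lid:** the force eased slightly near the end of the push. Then a steep stop came at about 19 N in total, the highest I read while pressing and below the 25 N limit. With the robot clear, the two fixed cameras put the lid at 0.02 and 0.04 rad, below the 0.105 limit. The snap itself was weak in the force readings, so I rely on the lid staying down as proof that it caught.

**Other things on the bench:** pads, clamp, cup and screwdriver measured within about 8 mm of the first readings, which is the spotter's own scatter. The last picture shows the thin cutter still in the stand.

**What went wrong:** the first grasp failed. The fingertips sit about 25 mm higher than the tool-point figure suggests, so they pinched only the top rim of the head. A second, gentler try caught the same rim; the cutter stood upright in its hole, and a deeper grasp held.

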